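# Put the table's condiments back in their crate and cruet board

### The arm

A 6-joint arm with a two-finger parallel gripper is mounted at the origin on the work surface; the furniture and walls round the work are solid. World frame = base frame: x ahead of the robot, y to its left, z up, the work surface at z = 0. Lengths are in m, angles in rad, forces in N, time in s.
With the tool pointing down it reaches from about 0.4 to 0.925 m from the base axis. Payload 3.4 kg.
Tool frame: the origin (TCP) lies on the centre line of the jaws, within the pads' length; the fingertips stand 14 mm ahead of it and the grasp point (between the pads) lies 5 mm behind it; z points along the fingers, y is the line along which they close (so a half turn about z gives the same grasp; the last joint's range is limited). The gripper opens to 85 mm and grips with 20 to 120 N. Pads are 22 mm wide; open, the fingers measure 114 mm over their backs; the gripper's body (76 mm by 85 mm) begins 54 mm behind the grasp point. The pads swing forward as they close: fully open they stand 13 mm farther back than shut.
Start: joints at [1.067, 0.307, 1.506, -0, 1.328, -0.073], TCP at [0.24, 0.523, 0.245] pointing down, gripper open.
Joint ranges: [-3.12, 3.12], [-1.05, 2.28], [0.14, 2.33], [-1.42, 4.57], [0.1, 2.73], [-2.68, 2.68]. Speed limits (rad/s): [2.57, 2.57, 3.14, 3.14, 3.14, 3.14].

### API

Orientations are given as a unit quaternion [w, x, y, z].
In Python, from station import monitor, optics, manip gives the robot as it stands.
- The arm moves only by the shell command python3 -m inch 'ROWS' [FORCE]. ROWS is rows parted by semicolons, their numbers by spaces, 1 to 5 of them, each of 7 numbers: the finger opening in m, then dx, dy, dz in m, then a rotation vector rx, ry, rz in rad; each row shifts and turns the commanded pose from where the row before left it, along the tool's axes as they then stand; what a row does not reach is not made up. A row lasts 1/12 s, in which the tool goes at most 0.0417 m and 0.125 rad, less where a joint would pass 70% of its speed; a pose out of reach is approached as far as the arm can. The fingers move at their own pace and stop on an object; FORCE is the grip in N (left out, the last holds). Time passes only in rows, so rows that do not move let the fingers close. It prints the time, the measured TCP pose, the force, the opening and the grip force at its end.
- monitor.read_state(): the state, without advancing time (a new reading comes with each control period).
- optics.camera(name): name is "scene" or "top" or "wrist"; returns the picture (480x640x3 uint8, red, green, blue); there is no depth.
- optics.camera_params(name): a dict with "fovy" (degrees; the focal length in pixels is half the picture's height over the tangent of half this angle, whatever the lens; pixels are square), "cx", "cy" (the principal point, pixels), "k1" (the pictures are not rectified: a ray, as slopes to the right and down, at radius r is drawn at 1 + k1 r^2 times it, then the intrinsics apply), "eye" and "rotation" of the camera in the world. Camera axes: x right, y down, z forward; pixel columns grow to the right and rows downward; lengths in m; the calibration is good to about 2 mm. A picture is of the moment at which its call begins: read the wrist's pose just before it. camera_params takes no time and is no camera call; for the wrist camera it gives the pose at the moment of the call.
- manip.sign_off(): hands the job in; it is judged then, once.
Trained networks look in the newest picture that a camera, given by its name, has taken for a name from the list of things; names that differ only in an ending like _2 or _b are one class to them, and where a whole thing is asked for, a point or a joint stands for the part that bears it (a point fixed in the world has none). Each returns a list of dicts, best first, with "score" (0 to 1); they miss things now and then, are a little off and sometimes report something else, mostly with a low value. They report only what shows in the picture. A call takes as long as a camera call. They do not tell look-alikes from the thing itself.
- optics.look_for(camera, query): "at" ([column, row] as shares, 0 to 1, of the picture: columns of its width, rows of its height, amid what is visible of it).
- optics.outline_of(camera, query): "mask" (480x640 bool, what is visible of it) and "at" ([column, row] as shares, 0 to 1, of the picture: columns of its width, rows of its height, amid what is visible of it).
The state is a dict: "time_s": time; "qpos": joint angles; "qd": joint speeds; "joint_efforts": joint torques, N m; "eef_pos": TCP position; "orientation": TCP orientation; "wrist_force": force on the tool from outside, world axes, zero at the start; "wrist_torque": the same for the moment, N m; "width": finger opening in m; "gripper_force": force on a finger pad.
Only numpy, scipy, OpenCV 4.12 (cv2) and the standard library are available. Lean on these libraries where they do the work, as an engineer would, in place of code of your own. Each camera call takes 0.05 s, during which the arm holds its last target. There are 200 camera calls.

### The job

Put this table's five condiments away for the next guests: in the wooden bottle crate stand the thick clear sauce bottle in the wide end bay and the slim pink one in the narrow end bay (the slot between is for cards); in the low cruet board stand the wooden pepper mill in the largest well, the toothpick pot in the smallest well in the middle, and the salt shaker in the medium well at the other end. Each must end upright, standing on the bottom of its own bay or well, set down and let go rather than dropped, and nothing may be knocked over on the way. Leave the drinks can, the steel jigger and the shot glass where they stand.

Things in the scene. Friction and masses are not known exactly. Their poses are not given: they have to be found in the camera images.
- brown_sauce: The thicker of the two sauce bottles: round clear glass with blue label and tan cap, 58 mm in diameter, 207 mm tall, about 0.35 kg. Body straight up to 108 mm, then tapering; take it from above by the neck: fingers 160 mm up close on about 42 mm. Origin: centre of its underside; z up. Loose; goes into the wide bay of the crate.
- chilli_sauce: The slimmer sauce bottle: round, pink with green label and tan cap, 45 mm in diameter, 193 mm tall, about 0.29 kg. Body straight up to 99 mm, then tapering; take it from above by the neck: fingers 147 mm up close on about 34 mm. Origin: centre of its underside; z up. Loose; goes into the narrow bay of the crate.
- pepper_mill: Turned dark wooden pepper mill: foot 58 mm in diameter, slim waist 75 mm up, crown 49 mm in diameter from 100 to 140 mm up (grip it there), 163 mm tall, about 0.26 kg; nothing on it turns. Origin: centre of its underside; z up. Loose; goes into the largest well of the cruet board.
- salt_shaker: Glass salt shaker with a round grey metal top, 44 mm in diameter up to 70 mm, 90 mm tall, about 0.10 kg. Origin: centre of its underside; z up. Loose; goes into the medium well at the end of the cruet board.
- toothpicks: Green toothpick pot: straight round pot 38 mm in diameter and 49 mm tall, with fixed wooden picks standing out of it to 72 mm (take it by the pot), about 0.07 kg. Origin: centre of its underside; z up. Loose; goes into the smallest, middle well of the cruet board.
- sauce_crate: Fixed light wood bottle crate, 86 x 189 mm, bays in a row along its y; slats and dividers 58 mm high, ends 82. Origin: centre of underside; z up. Bay floors 8 mm above that. Bays, all at x = 0 and 70 mm across (x): wide bay 74 mm along y, centre y = +48.5 mm; card slot 24 mm, y = -8.5 (stays empty); narrow bay 57 mm along y, centre y = -57 mm (too narrow for the thick bottle).
- cruet_board: Fixed low light wood board, 90 x 219 x 22 mm, three round wells 16 mm deep in a row along its y. Origin: centre of underside; z up. Well floors 6 mm above that. Wells at x = 0: largest 72 mm diameter, y = +65.5 mm; smallest 50 mm, y = -7.5; medium 57 mm, y = -73. Close together: grip across the row (along x), and the tall mill, once in, crowds the small well.
- soda_can: Orange drinks can, 53 mm in diameter, 134 mm tall. Origin: centre of its underside. Loose; not a condiment, leave it where it stands.
- jigger: Steel double-cone jigger (bar measure), 44 mm in diameter at both ends, 84 mm tall. Origin: centre of its underside. Loose; leave it where it stands.
- shot_glass: Clear empty shot glass, 49 mm in diameter, 59 mm tall. Origin: centre of its underside. Loose; leave it where it stands.
There are look-alikes about, which are no part of the job. What is shaped like the pepper_mill but red or turquoise is not meant.

How it is judged:
By the outcome, as a careful person would: the job done as asked, in the order asked, and still so for the second after the job is handed in, with the robot touching nothing.
It also fails if it takes over 120 s, if anything falls off the work surface, if the arm or the gripper's body presses on something with over 40 N, if the wrist force passes 120 N, or if a joint passes its speed limit or range.

## Working session

There is one attempt and no reset: what is moved stays moved. The work goes in short steps, Python scripts to look and compute and a shell command to move; the robot and the scene stay as the last step left them, time stands still between calls to the robot, and variables do not carry over. Pictures are saved under pics/ and viewed, at most 16 in all, crops included, and the job is handed in when it is done.

```bash
ls; mkdir -p pics
cat > h.py <<'E'
import numpy as np, cv2
from station import monitor, optics, manip
def K(p):
    f=240/np.tan(np.radians(p["fovy"])/2); return np.array([[f,0,p["cx"]],[0,f,p["cy"]],[0,0,1.]])
def ray(p,uv):
    k=K(p); d=(np.array(uv,float)-[p["cx"],p["cy"]])/k[0,0]; r=d.copy()
    for _ in range(20): r=d/(1+p["k1"]*(r@r))
    v=np.array(p["rotation"]).reshape(3,3)@np.array([r[0],r[1],1]); return np.array(p["eye"]),v/np.linalg.norm(v)
def proj(p,X):
    c=np.array(p["rotation"]).reshape(3,3).T@(np.array(X,float)-np.array(p["eye"])); s=c[:2]/c[2]
    return s*(1+p["k1"]*(s@s))*K(p)[0,0]+[p["cx"],p["cy"]]
def onz(p,uv,z):
    e,v=ray(p,uv); return e+v*(z-e[2])/v[2]
def tri(rs):
    A=sum(np.eye(3)-np.outer(v,v) for e,v in rs); b=sum((np.eye(3)-np.outer(v,v))@e for e,v in rs)
    X=np.linalg.solve(A,b); return X,[np.linalg.norm(np.cross(v,X-e)) for e,v in rs]
def save(im,n): cv2.imwrite("pics/"+n,im[:,:,::-1])
E
python3 - <<'E'
from h import *
print(monitor.read_state())
for c in("scene","top","wrist"):
    p=optics.camera_params(c);print(c,p)
    im=optics.camera(c);save(im,c+"0.png")
    for q in "brown_sauce chilli_sauce pepper_mill salt_shaker toothpicks sauce_crate cruet_board soda_can jigger shot_glass".split():
        print(q,[(round(d["score"],2),np.round(np.array(d["at"])*[640,480]).tolist()) for d in optics.look_for(c,q)][:4])
E
```

```text
pics
{'time_s': 0.0, 'qpos': array([ 1.06750437e+00,  3.07570120e-01,  1.50770386e+00,  2.67252762e-05,
        1.32837845e+00, -7.34639583e-02]), 'qd': array([-0.002145  ,  0.00086092, -0.00120158,  0.00115683,  0.00019572,
        0.00049212]), 'joint_efforts': array([ 2.50657349e-04, -4.57556999e+01, -2.51913035e+01, -1.13445969e-04,
        1.33655182e-02,  1.79053154e-05]), 'eef_pos': array([0.2392776 , 0.52210269, 0.24437116]), 'orientation': array([-3.05330743e-04,  2.13266439e-01,  9.76993534e-01, -9.83672170e-04]), 'wrist_force': array([-0.47537189,  1.06444252,  0.1325026 ]), 'wrist_torque': array([-0.00499809, -0.01878164, -0.00272242]), 'gripper_force': 0.0, 'width': 0.08536734539676413}
scene {'fovy': 47.945940495683786, 'cx': 313.7935400042431, 'cy': 241.6515185960317, 'k1': -0.042612002959280644, 'eye': array([ 0.17926548, -0.76786903,  0.97067171]), 'rotation': array([-0.34201785,  0.91332906, -0.20564129,  0.08102769])}
brown_sauce [(0.77, [290.0, 140.0]), (0.48, [368.0, 367.0])]
chilli_sauce [(0.59, [415.0, 285.0]), (0.57, [323.0, 166.0])]
pepper_mill [(0.85, [365.0
[... 667 characters left out ...]
2.0, 283.0]), (0.58, [472.0, 284.0])]
salt_shaker [(0.48, [298.0, 216.0])]
toothpicks [(0.7, [346.0, 210.0])]
sauce_crate []
cruet_board [(0.83, [351.0, 285.0])]
soda_can [(0.7, [394.0, 213.0])]
jigger [(0.73, [157.0, 275.0])]
shot_glass [(0.67, [170.0, 222.0])]
wrist {'fovy': 59.21244632283238, 'cx': 320.1201586064498, 'cy': 238.8028115975218, 'k1': -0.05903148015827507, 'eye': array([0.17008544, 0.55437849, 0.37483931]), 'rotation': array([0.12641572, 0.83201994, 0.53396996, 0.08147375])}
brown_sauce []
chilli_sauce []
pepper_mill []
salt_shaker []
toothpicks []
sauce_crate [(0.52, [92.0, 478.0])]
cruet_board [(0.25, [94.0, 477.0])]
soda_can []
jigger [(0.96, [263.0, 410.0])]
shot_glass []
```

View pics/scene0.png

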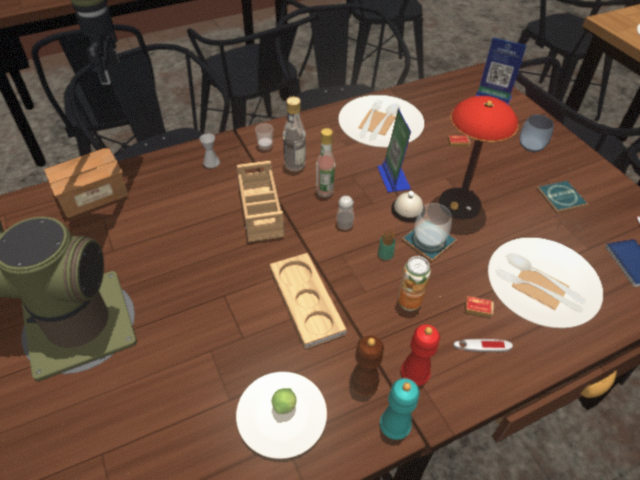

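View pics/top0.png

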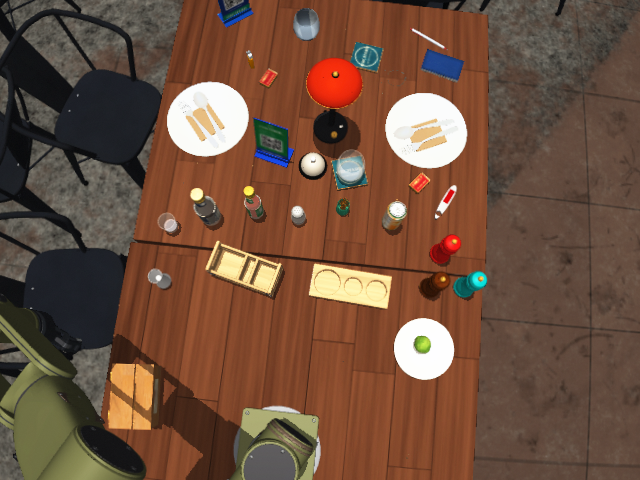

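```bash
sed -i 's/np.array(p\["rotation"\]).reshape(3,3)/R(p["rotation"])/' h.py
cat >> h.py <<'E'
from scipy.spatial.transform import Rotation as Ro
from scipy.optimize import minimize
def R(q): return Ro.from_quat(np.roll(q,-1)).as_matrix()
P={"brown_sauce":[(.029,0),(.029,.108),(.021,.16),(.015,.175),(.015,.207)],"chilli_sauce":[(.0225,0),(.0225,.099),(.017,.147),(.013,.165),(.013,.193)],
"pepper_mill":[(.029,0),(.018,.075),(.0245,.1),(.0245,.14),(.01,.163)],"salt_shaker":[(.022,0),(.022,.07),(.018,.09)],"toothpicks":[(.019,0),(.019,.049),(.012,.072)],
"soda_can":[(.0265,0),(.0265,.134)],"jigger":[(.022,0),(.012,.042),(.022,.084)],"shot_glass":[(.02,0),(.0245,.059)]}
B={"sauce_crate":(.043,.0945,.07),"cruet_board":(.045,.1095,.022)}
def sil(p,name,q):
    S=8; m=np.zeros((480*2,640*2),np.uint8)
    if name in P:
        a=np.linspace(0,2*np.pi,24); rings=[np.c_[q[0]+r*np.cos(a),q[1]+r*np.sin(a),0*a+q[2]+z] for r,z in P[name]]
        groups=[np.r_[u,v] for u,v in zip(rings,rings[1:])]
    else:
        a,b,h=B[name]; c,s=np.cos(q[3]),np.sin(q[3])
        if name=="cruet_board": L=[(-a,a,-b,b,0,h)]
        else: L=[(-a,a,-b,b,0,.058),(-a,a,-b,-b+.008,0,.082),(-a,a,b-.008,b,0,.082)]
        groups=[np.array([[q[0]+c*x-s*y,q[1]+s*x+c*y,q[2]+z] for x in l[:2] for y in l[2:4] for z in l[4:]]) for l in L]
    for g in groups:
        pts=np.array([proj(p,X) for X in g])*2+.5
        cv2.fillConvexPoly(m,cv2.convexHull(np.round(pts*16).astype(np.int32)),1,shift=4)
    return cv2.GaussianBlur(m.astype(np.float32),(0,0),2)
def fit(name,q0,obs):
    T=[(p,cv2.GaussianBlur(cv2.resize(m.astype(np.float32),(1280,960),interpolation=cv2.INTER_LINEAR),(0,0),2)) for p,m in obs]
    f=lambda q:sum(((sil(p,name,q)-m)**2).sum()/m.sum() for p,m in T)
    n=len(q0); d=np.eye(n)*([.02,.02,.01,.15][:n]); 
    r=minimize(f,q0,method="Nelder-Mead",options=dict(initial_simplex=np.r_[[q0],q0+d],xatol=3e-4,fatol=1e-4,maxiter=160))
    return r.x,r.fun
E
python3 - <<'E'
from h import *
p={c:optics.camera_params(c) for c in("scene","top")}
im={}
for c in p: im[c]=optics.camera(c)
np.savez("im0.npz",**im)
for n in list(P)+list(B):
    obs=[];a0=None
    for c in p:
        L=optics.outline_of(c,n)
        if n=="pepper_mill": # darkest brown
            L=[d for d in L if abs((im[c][d["mask"]].mean(0)*[1,-1,0]).sum())<80 and im[c][d["mask"]].mean()<80] or L[:0]
        if L:
            d=L[0]; obs.append((p[c],d["mask"])); at=np.array(d["at"])*[640,480]
            if c=="top" or a0 is None: a0=onz(p[c],at,.05 if n in P else .02)
    q0=np.array([a0[0],a0[1],0]+([0.] if n in B else []))
    if n in B:
        yy,xx=np.nonzero(obs[-1][1]); (cx,cy),_,ang=0,0,0 if False else 0
    if n in B: # start yaw from PCA on the table plane
        yy,xx=np.nonzero(obs[-1][1]); W=np.array([onz(obs[-1][0],u,.03)[:2] for u in zip(xx[::5],yy[::5])]); W-=W.mean(0)
        v=np.linalg.svd(W,full_matrices=False)[2][0]; q0[3]=np.arctan2(-v[0]*np.sign(v[1]),abs(v[1]))
    x,e=fit(n,q0,obs); print(n,len(obs),np.round(q0,3),np.round(x,4),round(e,3))
t=im["top"]
a=cv2.resize(t[225:320,190:300],None,fx=4,fy=4,interpolation=cv2.INTER_CUBIC); b=cv2.resize(t[225:320,410:495],None,fx=4,fy=4,interpolation=cv2.INTER_CUBIC)
save(np.hstack([a,b]),"crop1.png")
E
```

```text
brown_sauce 2 [0.64  0.273 0.   ] [ 0.6255  0.273  -0.0042] 0.051
chilli_sauce 2 [0.664 0.154 0.   ] [ 0.6525  0.1431 -0.0026] 0.036
pepper_mill 2 [ 0.494 -0.374  0.   ] [ 0.4823 -0.3761 -0.0033] 0.039
salt_shaker 2 [0.631 0.012 0.   ] [ 0.6448  0.0172 -0.0077] 0.291
toothpicks 2 [ 0.675 -0.112  0.   ] [ 0.6884 -0.1078 -0.0067] 0.068
soda_can 2 [ 0.673 -0.252  0.   ] [ 0.6639 -0.2511 -0.0036] 0.108
jigger 2 [0.424 0.387 0.   ] [ 0.4677  0.4992 -0.3756] 1.191
shot_glass 2 [0.581 0.376 0.   ] [ 0.5825  0.3846 -0.0026] 0.04Traceback (most recent call last):
  File "<stdin>", line 17, in <module>
TypeError: cannot unpack non-iterable int object
```

Run:
```python
from h import *
p={c:optics.camera_params(c) for c in("scene","top")}
im={}
for c in p: im[c]=optics.camera(c)
for n in ["salt_shaker","jigger"]+list(B):
    obs=[]
    for c in p:
        L=optics.outline_of(c,n); print(n,c,[(round(d["score"],2),d["mask"].sum(),np.round(np.array(d["at"])*[640,480]).tolist()) for d in L][:3])
        if L: obs.append((p[c],L[0]["mask"])); at=np.array(L[0]["at"])*[640,480]
    if n=="jigger": obs=obs[-1:]
    a0=onz(obs[-1][0],at,.04)
    q0=np.array([a0[0],a0[1],0]+([0.] if n in B else []))
    if n in B:
        yy,xx=np.nonzero(obs[-1][1]); W=np.array([onz(obs[-1][0],u,.03)[:2] for u in zip(xx[::5],yy[::5])]); W-=W.mean(0)
        v=np.linalg.svd(W,full_matrices=False)[2][0]; q0[3]=np.arctan2(-v[0]*np.sign(v[1]),abs(v[1]))
    x,e=fit(n,q0,obs); print(n,len(obs),np.round(q0,3),np.round(x,4),round(e,3))
t=im["top"]
a=cv2.resize(t[225:320,190:300],None,fx=4,fy=4,interpolation=cv2.INTER_CUBIC); b=cv2.resize(t[225:320,410:495],None,fx=4,fy=4,interpolation=cv2.INTER_CUBIC)
save(np.hstack([a,b]),"crop1.png")
```

```text
salt_shaker scene [(0.84, np.int64(530), [344.0, 214.0])]
salt_shaker top [(0.58, np.int64(224), [298.0, 217.0])]
salt_shaker 2 [0.637 0.016 0.   ] [ 0.646   0.0176 -0.0083] 0.227
jigger scene [(0.71, np.int64(359), [210.0, 155.0])]
jigger top [(0.74, np.int64(269), [161.0, 275.0])]
jigger 1 [0.428 0.375 0.   ] [ 0.4202  0.3782 -0.0037] 0.096
sauce_crate scene [(0.95, np.int64(2755), [262.0, 203.0]), (0.63, np.int64(413), [266.0, 138.0]), (0.42, np.int64(1519), [369.0, 366.0])]
sauce_crate top [(0.65, np.int64(2473), [246.0, 271.0])]
sauce_crate 2 [ 0.467  0.141  0.    -0.242] [ 0.473   0.146  -0.0028 -0.2402] 0.03
cruet_board scene [(0.86, np.int64(3800), [306.0, 300.0])]
cruet_board top [(0.95, np.int64(2565), [351.0, 285.0])]
cruet_board 2 [ 0.46 -0.15  0.   -0.07] [ 0.4618 -0.1501 -0.0024 -0.0625] 0.014
```

View pics/crop1.png

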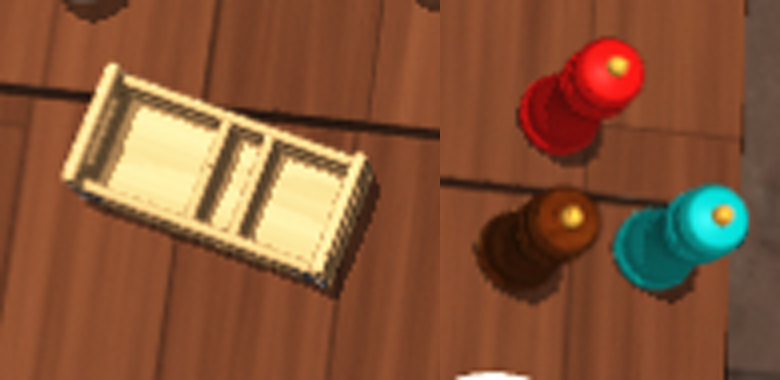

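```bash
cat > go.py <<'E'
import sys
from h import *
def d(x,y,z,psi=None):
    s=monitor.read_state(); M=R(s["orientation"]); a=np.arctan2(M[1,1],M[0,1])
    v=M.T@(np.array([x,y,z])-s["eef_pos"]); print("psi %.3f tilt %.3f tcp %s t %.1f"%(a,np.hypot(M[0,2],M[1,2]),np.round(s["eef_pos"],4),s["time_s"]),"| tool d",np.round(v,4),"rows %.1f"%(np.linalg.norm(v)/.0417), "" if psi is None else "rz %.3f"%(a-psi))
if __name__=="__main__": d(*map(float,sys.argv[1:]))
E
for i in 1 2; do :; done
python3 -m inch '0.085 0 0 -0.01 0 0 0.12;0.085 0 0 -0.01 0 0 0.12;0.085 0 0 0 0 0 0.12;0.085 0 0 0 0 0 0.12;0.085 0 0 0 0 0 0.12' 30
python3 -m inch '0.085 0 0 0 0 0 0.12;0.085 0 0 0 0 0 0.12;0.085 0 0 0 0 0 0.12;0.085 0 0 0 0 0 0.12;0.085 0 0 0 0 0 0.12'
python3 go.py .6255 .273 .265 -.0625
python3 - <<'E'
from h import *
p={c:optics.camera_params(c) for c in("scene","top")};im={}
for c in p: im[c]=optics.camera(c)
o={}
for c in p:
    for d in optics.outline_of(c,"pepper_mill"):
        r,g,b=im[c][d["mask"]].mean(0); o.setdefault("red" if r>2.5*g and r>100 else "turq" if g>r else "brown",{})[c]=(d["mask"])
for k in o:
    obs=[(p[c],m) for c,m in o[k].items()]; a=np.mean(np.nonzero(obs[-1][1])[::-1],axis=1)
    print(k,len(obs),fit("pepper_mill",np.r_[onz(obs[-1][0],a,.07)[:2],0],obs))
E
```

```text
time_s: 3.57
eef_pos: [0.2397, 0.5228, 0.2656]
orientation: [-0.0, 0.495, 0.869, 0.0]
wrist_force: [0.4, -0.5, 0.1]
width: 0.0849
gripper_force: 0.0
time_s: 3.98
eef_pos: [0.2396, 0.5227, 0.2653]
orientation: [0.0, 0.73, 0.684, -0.0]
wrist_force: [0.5, -0.4, -0.0]
width: 0.0848
gripper_force: 0.0
psi -0.065 tilt 0.000 tcp [0.2396 0.5227 0.2653] t 4.0 | tool d [-2.241e-01  4.013e-01  3.000e-04] rows 11.0 rz -0.002
turq 2 (array([ 0.49452176, -0.47457847, -0.00655489]), np.float64(0.05550212413072586))
brown 2 (array([ 0.48284143, -0.37556909, -0.00564573]), np.float64(0.0389106348156929))
red 2 (array([ 5.83057897e-01, -4.01193226e-01,  1.75877846e-04]), np.float64(0.05157816782593727))
```

```bash
python3 -m inch '0.085 -0.0187 0.0334 0 0 0 0;0.085 -0.0187 0.0334 0 0 0 0;0.085 -0.0187 0.0334 0 0 0 0;0.085 -0.0187 0.0334 0 0 0 0;0.085 -0.0187 0.0334 0 0 0 0' >/dev/null
python3 -m inch '0.085 -0.0187 0.0334 0 0 0 0;0.085 -0.0187 0.0334 0 0 0 0;0.085 -0.0187 0.0334 0 0 0 0;0.085 -0.0187 0.0334 0 0 0 0;0.085 -0.0187 0.0334 0 0 0 0' >/dev/null
python3 -m inch '0.085 -0.0187 0.0334 0 0 0 0;0.085 -0.0187 0.0334 0 0 0 0;0.085 0 0 0 0 0 0;0.085 0 0 0 0 0 0'
cat > wr.py <<'E'
import sys
from h import *
from go import d as go
p=optics.camera_params("wrist");im=optics.camera("wrist");save(im,sys.argv[1]+".png")
for n in sys.argv[2:]:
    o=[(p,d["mask"]) for d in optics.outline_of("wrist",n)[:1]]
    if not o: print(n,"none");continue
    yy,xx=np.nonzero(o[0][1]);edge=(min(xx),max(xx),min(yy),max(yy))
    a=np.array([xx.mean(),yy.mean()]);q=np.r_[onz(p,a,.05)[:2],0]
    f=lambda q2:fit
    T=cv2.GaussianBlur(cv2.resize(o[0][1].astype(np.float32),(1280,960)),(0,0),2)
    z0=-.003
    r=minimize(lambda u:((sil(p,n,[u[0],u[1],0]+list(u[2:]))-T)**2).sum()/T.sum(),q[:2] if n in P else np.r_[q[:2],-.15],method="Nelder-Mead",options=dict(initial_simplex=None,xatol=3e-4,fatol=1e-4,maxiter=120))
    print(n,edge,np.round(r.x,4),round(r.fun,3))
E
python3 go.py .6255 .273 .265 -.0625; python3 wr.py w1 brown_sauce chilli_sauce salt_shaker sauce_crate
```

```text
time_s: 5.35
eef_pos: [0.6283, 0.2733, 0.2645]
orientation: [-0.0, 0.728, 0.685, -0.0]
wrist_force: [-0.6, 1.2, -0.0]
width: 0.085
gripper_force: 0.0
psi -0.060 tilt 0.001 tcp [0.6283 0.2733 0.2645] t 5.3 | tool d [-0.0005 -0.0028 -0.0005] rows 0.1 rz 0.002
brown_sauce (np.int64(272), np.int64(353), np.int64(169), np.int64(316)) [0.6218 0.2659] 0.03
chilli_sauce (np.int64(328), np.int64(386), np.int64(301), np.int64(443)) [0.6481 0.1626] 0.276
salt_shaker (np.int64(328), np.int64(346), np.int64(407), np.int64(447)) [0.6358 0.0415] 4.686
sauce_crate (np.int64(105), np.int64(230), np.int64(232), np.int64(442)) [ 0.4728  0.1427 -0.2378] 0.752
```

View pics/w1.png

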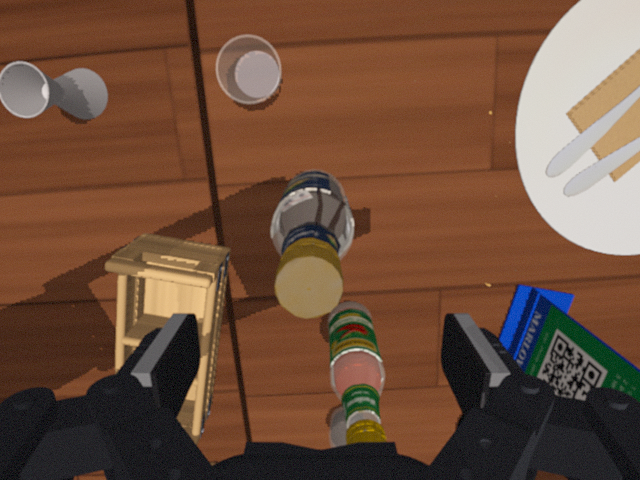

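```bash
cat > tri.py <<'E'
import sys
from h import *
cs=sys.argv[2].split(","); p={}
for c in cs: p[c]=optics.camera_params(c); optics.camera(c)
for n in sys.argv[1].split(","):
    m={c:optics.outline_of(c,n)[0]["mask"] for c in cs}
    obs=[(p[c],m[c]) for c in cs]
    q0=np.array([.625,.27,0]) if n=="brown_sauce" else np.r_[onz(p[cs[0]],np.mean(np.nonzero(m[cs[0]])[::-1],axis=1),.06)[:2],0]
    for sub in [obs]+[[o] for o in obs]:
        print(n,len(sub),np.round(fit(n,q0,sub)[0],4),round(fit(n,q0,sub)[1],3))
E
python3 tri.py brown_sauce top,scene,wrist
```

```text
brown_sauce 3 [0.6221 0.2675 0.0033] 0.15
brown_sauce 1 [ 0.6616  0.302  -0.1357] 0.039
brown_sauce 1 [ 0.6327  0.2895 -0.0171] 0.016
brown_sauce 1 [0.6222 0.2686 0.0061] 0.025
```

```bash
python3 -m inch '0.085 -0.03 -0.025 -0.006 0 0 0;0.085 -0.03 -0.025 -0.006 0 0 0;0.085 -0.03 -0.025 -0.006 0 0 0;0.085 -0.03 -0.025 -0.006 0 0 0;0.085 -0.03 -0.025 -0.006 0 0 0' >/dev/null
python3 -m inch '0.085 -0.03 -0.025 -0.006 0 0 0;0.085 0 0 0 0 0 0;0.085 0 0 0 0 0 0'
python3 wr.py w2 sauce_crate brown_sauce chilli_sauce
python3 -m inch '0.085 -0.04 0 0 0 0 0;0.085 -0.04 0 0 0 0 0;0.085 -0.04 0 0 0 0 0;0.085 -0.04 0 0 0 0 0;0.085 -0.04 0 0 0 0 0' >/dev/null
python3 -m inch '0.085 -0.04 0 0 0 0 0;0.085 -0.04 0 0 0 0 0;0.085 0 0 0 0 0 0;0.085 0 0 0 0 0 0'
python3 wr.py w3 cruet_board toothpicks salt_shaker pepper_mill
python3 -c "
import cv2,numpy as np
cv2.imwrite('pics/w23.png',cv2.resize(np.hstack([cv2.imread('pics/w2.png'),cv2.imread('pics/w3.png')]),(800,300),interpolation=cv2.INTER_AREA))"
```

```text
time_s: 6.57
eef_pos: [0.465, 0.1033, 0.3024]
orientation: [0.001, 0.728, 0.685, 0.001]
wrist_force: [1.1, 0.1, 0.3]
width: 0.0846
gripper_force: 0.0
sauce_crate (np.int64(260), np.int64(402), np.int64(22), np.int64(267)) [ 0.4727  0.1429 -0.2411] 0.002
brown_sauce (np.int64(449), np.int64(554), np.int64(0), np.int64(32)) [0.6252 0.2692] 0.005
chilli_sauce (np.int64(481), np.int64(639), np.int64(116), np.int64(187)) [0.6517 0.1393] 0.044
time_s: 7.52
eef_pos: [0.4506, -0.1771, 0.3005]
orientation: [-0.001, 0.729, 0.685, -0.0]
wrist_force: [1.0, 0.8, -0.4]
width: 0.0851
gripper_force: 0.0
cruet_board (np.int64(280), np.int64(381), np.int64(40), np.int64(271)) [ 0.4611 -0.1522 -0.0623] 0.002
toothpicks (np.int64(537), np.int64(613), np.int64(84), np.int64(125)) [ 0.6862 -0.1099] 0.062
salt_shaker none
pepper_mill (np.int64(421), np.int64(463), np.int64(349), np.int64(434)) [ 0.6151 -0.6653] 0.911
```

View pics/w23.png

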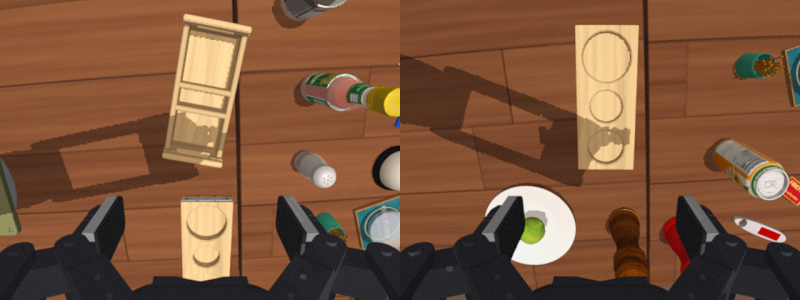

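```bash
python3 -m inch '0.085 0.0378 0.0122 0.001 0 0 0;0.085 0.0378 0.0122 0.001 0 0 0;0.085 0.0378 0.0122 0.001 0 0 0;0.085 0.0378 0.0122 0.001 0 0 0;0.085 0.0378 0.0122 0.001 0 0 0' >/dev/null
python3 -m inch '0.085 0.0378 0.0122 0.003 0 0 0;0.085 0.0378 0.0122 0.003 0 0 0;0.085 0.0378 0.0122 0.003 0 0 0;0.085 0.0378 0.0122 0.003 0 0 0;0.085 0.0378 0.0122 0.003 0 0 0' >/dev/null
python3 -m inch '0.085 0.0378 0.0122 0.003 0 0 0;0.085 0.0378 0.0122 0.003 0 0 0;0.085 0 0 0 0 0 0;0.085 0 0 0 0 0 0' |head -2
python3 go.py .6235 .2675 .155 -.0625; python3 wr.py w4 brown_sauce chilli_sauce
```

```text
time_s: 8.93
eef_pos: [0.6216, 0.2729, 0.2741]
psi -0.053 tilt 0.001 tcp [0.6216 0.2729 0.2741] t 8.9 | tool d [-0.0052  0.0023  0.1191] rows 2.9 rz 0.009
brown_sauce (np.int64(282), np.int64(362), np.int64(166), np.int64(306)) [0.6221 0.2661] 0.024
chilli_sauce (np.int64(334), np.int64(394), np.int64(297), np.int64(441)) [0.6481 0.1546] 0.194
```

```bash
python3 -m inch '0.085 -0.0058 0.0015 0.02 0 0 0;0.085 0 0 0.035 0 0 0;0.085 0 0 0.035 0 0 0;0.085 0 0 0.029 0 0 0;0.085 0 0 0 0 0 0' 
python3 -m inch '0.03 0 0 0 0 0 0;0.03 0 0 0 0 0 0;0.03 0 0 0 0 0 0;0.03 0 0 0 0 0 0;0.03 0 0 0 0 0 0' 40
python3 -m inch '0.03 0 0 0 0 0 0;0.03 0 0 0 0 0 0;0.03 0 0 0 0 0 0;0.03 0 0 0 0 0 0;0.03 0 0 0 0 0 0'
```

```text
time_s: 9.5
eef_pos: [0.6189, 0.2599, 0.1504]
orientation: [-0.002, 0.728, 0.685, -0.006]
wrist_force: [-0.4, -0.4, -1.7]
width: 0.0847
gripper_force: 0.0
time_s: 9.92
eef_pos: [0.6251, 0.2636, 0.1599]
orientation: [0.001, 0.728, 0.686, 0.002]
wrist_force: [-1.0, -0.3, 5.8]
width: 0.0425
gripper_force: 39.8
time_s: 10.33
eef_pos: [0.6251, 0.2637, 0.16]
orientation: [0.001, 0.728, 0.686, 0.003]
wrist_force: [-1.2, -0.5, 5.3]
width: 0.0422
gripper_force: 39.8
```

```bash
python3 -m inch '0.03 0 0 -0.015 0 0 0;0.03 0 0 -0.025 0 0 0;0.03 0 0 -0.03 0 0 0;0.03 0 0 -0.03 0 0 0;0.03 0 0 -0.01 0 0 0' 
python3 -m inch '0.03 -0.0168 -0.0272 0 0 0 0;0.03 -0.0168 -0.0272 0 0 0 0;0.03 -0.0168 -0.0272 0 0 0 0;0.03 -0.0168 -0.0272 0 0 0 0;0.03 -0.0168 -0.0272 0 0 0 0' >/dev/null
python3 -m inch '0.03 0 0 0 0 0 0;0.03 0 0 0 0 0 0;0.03 0 0 0 0 0 0'
python3 go.py .4843 .188 .168 -.0625
python3 tri.py brown_sauce wrist
python3 - <<'E'
from h import *
save(optics.camera("wrist"),"w5.png")
E
```

```text
time_s: 10.75
eef_pos: [0.626, 0.2638, 0.2727]
orientation: [0.002, 0.728, 0.686, 0.004]
wrist_force: [1.3, 0.5, -3.0]
width: 0.0427
gripper_force: 41.3
time_s: 11.42
eef_pos: [0.4832, 0.1875, 0.2667]
orientation: [0.0, 0.728, 0.686, 0.001]
wrist_force: [0.4, 1.7, -3.8]
width: 0.0419
gripper_force: 40.4
psi -0.059 tilt 0.002 tcp [0.4832 0.1875 0.2667] t 11.4 | tool d [0.0004 0.0009 0.0987] rows 2.4 rz 0.003
brown_sauce 1 [ 0.8991  0.1056 -0.0719] 0.985
brown_sauce 1 [ 0.8991  0.1056 -0.0719] 0.985
```

View pics/w5.png

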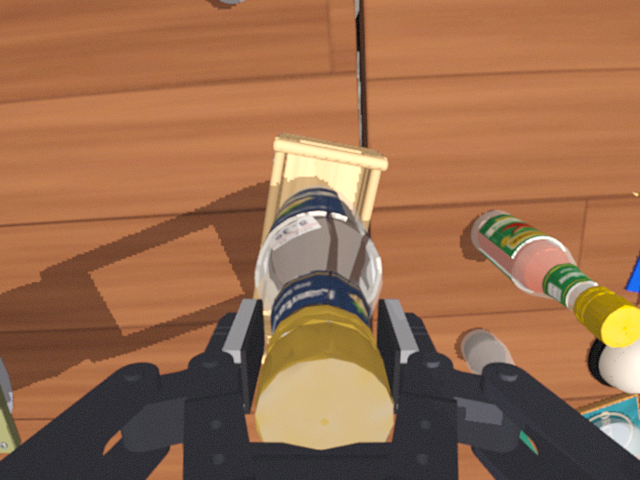

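```bash
python3 -m inch '0.03 0.0004 0.0009 0.02 0 0 0;0.03 0 0 0.02 0 0 0;0.03 0 0 0.02 0 0 0;0.03 0 0 0.02 0 0 0;0.03 0 0 0 0 0 0' | grep -E "eef|wrist"
python3 -m inch '0.03 0 0 0.006 0 0 0;0.03 0 0 0.004 0 0 0;0.03 0 0 0 0 0 0;0.03 0 0 0 0 0 0' | grep -E "eef|wrist"
python3 -m inch '0.03 0 0 0.003 0 0 0;0.03 0 0 0 0 0 0;0.03 0 0 0 0 0 0' | grep -E "eef|wrist"
```

```text
eef_pos: [0.4819, 0.1871, 0.1823]
wrist_force: [-1.7, 0.4, -5.2]
eef_pos: [0.4846, 0.1878, 0.1771]
wrist_force: [0.7, -0.1, -4.4]
eef_pos: [0.484, 0.1875, 0.1737]
wrist_force: [0.0, -0.4, -4.1]
```

```bash
python3 -m inch '0.03 0 0 0.003 0 0 0;0.03 0 0 0 0 0 0;0.03 0 0 0 0 0 0' | grep -E "eef|wrist"
python3 -m inch '0.03 0 0 0.0025 0 0 0;0.03 0 0 0 0 0 0;0.03 0 0 0 0 0 0' | grep -E "eef|wrist"
```

```text
eef_pos: [0.4837, 0.1875, 0.1702]
wrist_force: [-0.1, -0.3, -4.6]
eef_pos: [0.4842, 0.1876, 0.1683]
wrist_force: [-0.5, -0.3, 0.1]
```

```bash
python3 -m inch '0.06 0 0 0 0 0 0;0.06 0 0 0 0 0 0;0.085 0 0 0 0 0 0;0.085 0 0 0 0 0 0;0.085 0 0 0 0 0 0' | grep -E "eef|wrist|width"
python3 -m inch '0.085 0 0 -0.02 0 0 0;0.085 0 0 -0.03 0 0 0;0.085 0 0 -0.03 0 0 0;0.085 0 0 -0.02 0 0 0' | grep -E "eef|wrist"
python3 -m inch '0.085 -0.0076 0.0337 0 0 0 0;0.085 -0.0076 0.0337 0 0 0 0;0.085 -0.0076 0.0337 0 0 0 0;0.085 -0.0076 0.0337 0 0 0 0;0.085 -0.0076 0.0337 0 0 0 0' >/dev/null
python3 -m inch '0.085 0 0 0 0 0 0;0.085 0 0 0 0 0 0;0.085 0 0 0 0 0 0'|grep eef
python3 go.py .650 .140 .142 -.0625
python3 wr.py w6 chilli_sauce; python3 tri.py chilli_sauce wrist,top,scene
```

```text
eef_pos: [0.4841, 0.1876, 0.1679]
wrist_force: [0.0, 0.0, -0.5]
width: 0.0851
eef_pos: [0.4847, 0.1878, 0.2704]
wrist_force: [0.4, -0.4, -0.1]
eef_pos: [0.6492, 0.1396, 0.267]
psi -0.059 tilt 0.002 tcp [0.6492 0.1396 0.267 ] t 14.5 | tool d [0.0005 0.0011 0.125 ] rows 3.0 rz 0.003
chilli_sauce (np.int64(292), np.int64(352), np.int64(169), np.int64(286)) [0.6499 0.1395] 0.013
chilli_sauce 3 [ 10.9447 -50.9474 -87.9855] 2.637
chilli_sauce 1 [ 0.684  -0.11    0.0112] 1.289
chilli_sauce 1 [  0.9302 -14.1446 -19.1841] 0.789
chilli_sauce 1 [ 58.3433 110.0214 -72.6259] 0.908
```

View pics/w6.png

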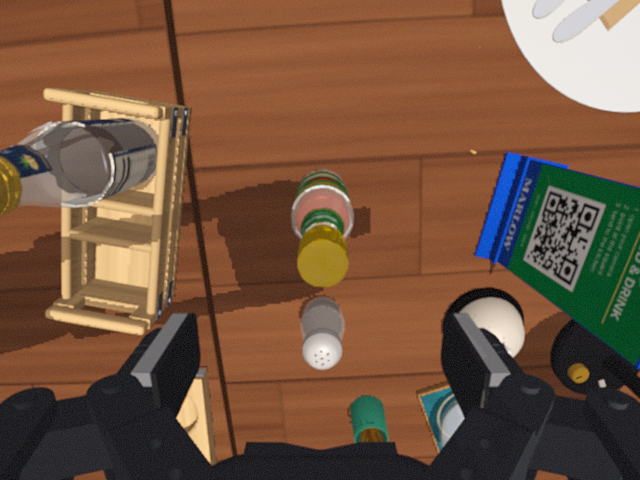

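```bash
python3 -m inch '0.085 0.0003 0.001 0.03 0 0 0;0.085 0 0 0.035 0 0 0;0.085 0 0 0.035 0 0 0;0.085 0 0 0.023 0 0 0;0.085 0 0 0 0 0 0' | grep eef
python3 -m inch '0.02 0 0 0 0 0 0;0.02 0 0 0 0 0 0;0.02 0 0 0 0 0 0;0.02 0 0 0 0 0 0;0.02 0 0 0 0 0 0' 40 >/dev/null
python3 -m inch '0.02 0 0 0 0 0 0;0.02 0 0 0 0 0 0;0.02 0 0 0 0 0 0;0.02 0 0 0 0 0 0'
python3 -m inch '0.02 0 0 -0.015 0 0 0;0.02 0 0 -0.025 0 0 0;0.02 0 0 -0.03 0 0 0;0.02 0 0 -0.03 0 0 0;0.02 0 0 -0.01 0 0 0' 
python3 go.py .4591 .0876 .15 -.0625
```

```text
eef_pos: [0.6464, 0.1394, 0.1389]
time_s: 16.05
eef_pos: [0.6522, 0.1402, 0.1476]
orientation: [0.001, 0.728, 0.686, 0.002]
wrist_force: [0.0, 0.8, 5.5]
width: 0.0333
gripper_force: 39.5
time_s: 16.47
eef_pos: [0.653, 0.1402, 0.2603]
orientation: [0.002, 0.728, 0.686, 0.003]
wrist_force: [1.1, 1.3, -1.1]
width: 0.0333
gripper_force: 40.4
psi -0.059 tilt 0.008 tcp [0.653  0.1402 0.2603] t 16.5 | tool d [-0.0641 -0.1914  0.1086] rows 5.5 rz 0.004
```

```bash
python3 -m inch '0.02 -0.0107 -0.0319 0 0 0 0;0.02 -0.0107 -0.0319 0 0 0 0;0.02 -0.0107 -0.0319 0 0 0 0;0.02 -0.0107 -0.0319 0 0 0 0;0.02 -0.0107 -0.0319 0 0 0 0' >/dev/null
python3 -m inch '0.02 -0.0107 -0.0319 0 0 0 0;0.02 0 0 0 0 0 0;0.02 0 0 0 0 0 0;0.02 0 0 0 0 0 0' |grep -E "eef|wrist"
python3 go.py .4591 .0876 .1556 -.0625;python3 wr.py w7
```

```text
eef_pos: [0.4563, 0.0871, 0.255]
wrist_force: [0.7, -0.0, -3.9]
psi -0.059 tilt 0.002 tcp [0.4563 0.0871 0.255 ] t 17.2 | tool d [0.0006 0.0026 0.0994] rows 2.4 rz 0.003
```

View pics/w7.png

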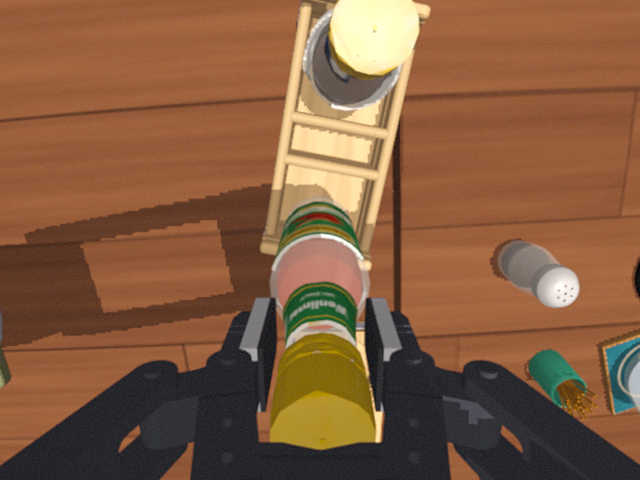

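Brown stands in the wide bay (355,60); chilli is held at (320,330) over the narrow bay. Lower it.

```bash
python3 -m inch '0.02 0.0006 0.0026 0.02 0 0 0;0.02 0 0 0.02 0 0 0;0.02 0 0 0.02 0 0 0;0.02 0 0 0.02 0 0 0;0.02 0 0 0 0 0 0' | grep -E "eef|wrist"
python3 -m inch '0.02 0 0 0.006 0 0 0;0.02 0 0 0.005 0 0 0;0.02 0 0 0 0 0 0;0.02 0 0 0 0 0 0' | grep -E "eef|wrist"
python3 -m inch '0.02 0 0 0.003 0 0 0;0.02 0 0 0 0 0 0;0.02 0 0 0 0 0 0' | grep -E "eef|wrist"
```

```text
eef_pos: [0.4573, 0.0875, 0.1712]
wrist_force: [-1.4, 0.1, -3.0]
eef_pos: [0.4594, 0.0876, 0.1644]
wrist_force: [-0.0, -0.3, -2.2]
eef_pos: [0.4588, 0.0876, 0.1612]
wrist_force: [-0.2, -0.2, -4.1]
```

```bash
python3 -m inch '0.02 0 0 0.004 0 0 0;0.02 0 0 0 0 0 0;0.02 0 0 0 0 0 0' | grep -E "eef|wrist"
python3 -m inch '0.02 0 0 0.002 0 0 0;0.02 0 0 0 0 0 0;0.02 0 0 0 0 0 0' | grep -E "eef|wrist"
```

```text
eef_pos: [0.4584, 0.0875, 0.1566]
wrist_force: [-0.2, -0.3, -2.6]
eef_pos: [0.459, 0.0877, 0.1557]
wrist_force: [-2.3, 0.0, 5.3]
```

```bash
python3 -m inch '0.06 0 0 0 0 0 0;0.06 0 0 0 0 0 0;0.085 0 0 0 0 0 0;0.085 0 0 0 0 0 0;0.085 0 0 0 0 0 0' | grep -E "eef|wrist|width"
python3 -m inch '0.085 0 0 -0.02 0 0 0;0.085 0 0 -0.03 0 0 0;0.085 0 0 -0.03 0 0 0;0.085 0 0 -0.01 0 0 0' | grep -E "eef|wrist"
python3 -m inch '0.085 -0.023 0.0299 0 0 0 0;0.085 -0.023 0.0299 0 0 0 0;0.085 -0.023 0.0299 0 0 0 0;0.085 -0.023 0.0299 0 0 0 0;0.085 -0.023 0.0299 0 0 0 0' >/dev/null
python3 -m inch '0.085 -0.023 0.0299 0 0 0 0;0.085 -0.023 0.0299 0.01 0 0 0;0.085 -0.023 0.0299 0.01 0 0 0;0.085 0 0 0 0 0 0;0.085 0 0 0 0 0 0'|grep eef
python3 go.py .687 -.110 .035 -.0625
python3 wr.py w8 toothpicks salt_shaker
```

```text
eef_pos: [0.4587, 0.0875, 0.1548]
wrist_force: [-0.2, -0.4, -0.2]
width: 0.0849
eef_pos: [0.4609, 0.0878, 0.2487]
wrist_force: [0.4, 0.9, 0.4]
eef_pos: [0.687, -0.1118, 0.2222]
psi -0.061 tilt 0.003 tcp [ 0.687  -0.1118  0.2222] t 20.4 | tool d [0.0017 0.0005 0.1872] rows 4.5 rz 0.001
toothpicks (np.int64(297), np.int64(343), np.int64(178), np.int64(241)) [ 0.6856 -0.11  ] 0.051
salt_shaker (np.int64(205), np.int64(278), np.int64(0), np.int64(71)) [0.6429 0.0171] 0.132
```

View pics/w8.png

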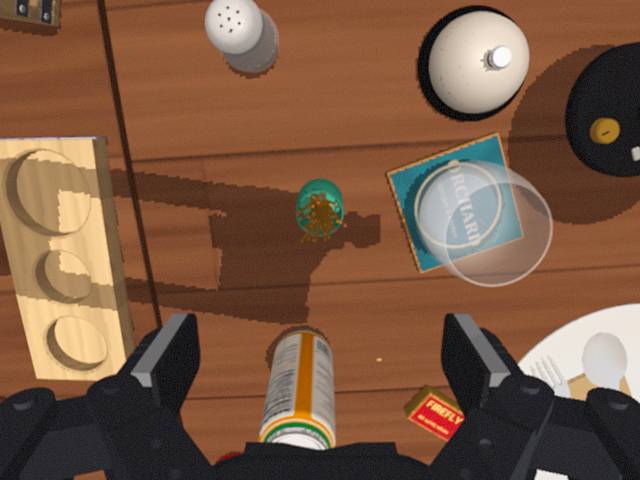

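```bash
python3 -m inch '0.06 0.0017 -0.0005 0.03 0 0 0;0.06 0 0 0.03 0 0 0;0.06 0 0 0.01 0 0 0;0.06 0 0 0 0 0 0;0.06 0 0 0 0 0 0' | grep -E "eef|width"
python3 go.py .686 -.110 .035 -.0625
python3 wr.py w9 toothpicks
```

```text
eef_pos: [0.6857, -0.1077, 0.1555]
width: 0.0597
psi -0.058 tilt 0.000 tcp [ 0.6857 -0.1077  0.1555] t 20.9 | tool d [-0.0023  0.0004  0.1205] rows 2.9 rz 0.004
toothpicks (np.int64(293), np.int64(350), np.int64(199), np.int64(284)) [ 0.6859 -0.11  ] 0.058
```

View pics/w9.png

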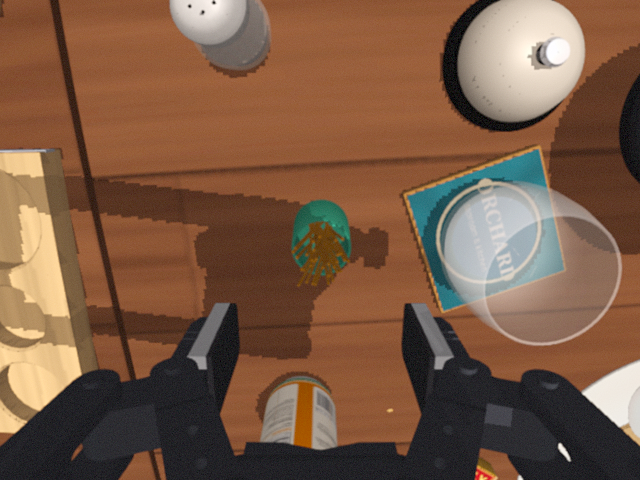

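```bash
python3 -m inch '0.06 -0.0023 0.0004 0.03 0 0 0;0.06 0 0 0.03 0 0 0;0.06 0 0 0.03 0 0 0;0.06 0 0 0.02 0 0 0;0.06 0 0 0.01 0 0 0' |grep -E "eef|wrist"
python3 -m inch '0.06 0 0 0 0 0 0;0.06 0 0 0 0 0 0;0.025 0 0 0 0 0 0;0.025 0 0 0 0 0 0;0.025 0 0 0 0 0 0' 25  |grep -E "eef|wrist|width"
python3 -m inch '0.025 0 0 0 0 0 0;0.025 0 0 0 0 0 0;0.025 0 0 0 0 0 0;0.025 0 0 0 0 0 0'
python3 -m inch '0.025 0 0 -0.01 0 0 0;0.025 0 0 -0.02 0 0 0;0.025 0 0 -0.025 0 0 0;0.025 0 0 -0.025 0 0 0;0.025 0 0 -0.01 0 0 0' 
python3 go.py .4606 -.1597 .15 -.0625
```

```text
eef_pos: [0.6859, -0.1107, 0.0336]
wrist_force: [-1.2, 0.1, 0.3]
eef_pos: [0.6882, -0.1112, 0.0374]
wrist_force: [-0.7, 0.8, 4.7]
width: 0.0346
time_s: 22.18
eef_pos: [0.6882, -0.1112, 0.0374]
orientation: [0.002, 0.728, 0.686, 0.001]
wrist_force: [-1.2, -0.3, 7.3]
width: 0.0347
gripper_force: 25.8
time_s: 22.6
eef_pos: [0.6884, -0.1112, 0.1293]
orientation: [0.003, 0.728, 0.686, 0.002]
wrist_force: [1.2, -0.5, 0.9]
width: 0.0346
gripper_force: 25.2
psi -0.059 tilt 0.006 tcp [ 0.6884 -0.1112  0.1293] t 22.6 | tool d [-0.0618 -0.2244 -0.022 ] rows 5.6 rz 0.004
```

```bash
python3 -m inch '0.025 -0.0103 -0.0374 0 0 0 0;0.025 -0.0103 -0.0374 0 0 0 0;0.025 -0.0103 -0.0374 0 0 0 0;0.025 -0.0103 -0.0374 0 0 0 0;0.025 -0.0103 -0.0374 0 0 0 0' >/dev/null
python3 -m inch '0.025 -0.0103 -0.0374 0 0 0 0;0.025 0 0 0 0 0 0;0.025 0 0 0 0 0 0;0.025 0 0 0 0 0 0' |grep -E "eef|wrist"
python3 go.py .4606 -.1597 .0434 -.0625;python3 wr.py w10
```

```text
eef_pos: [0.4594, -0.1597, 0.1253]
wrist_force: [1.1, -0.2, -0.5]
psi -0.060 tilt 0.002 tcp [ 0.4594 -0.1597  0.1253] t 23.4 | tool d [0.0001 0.0011 0.0819] rows 2.0 rz 0.003
```

View pics/w10.png

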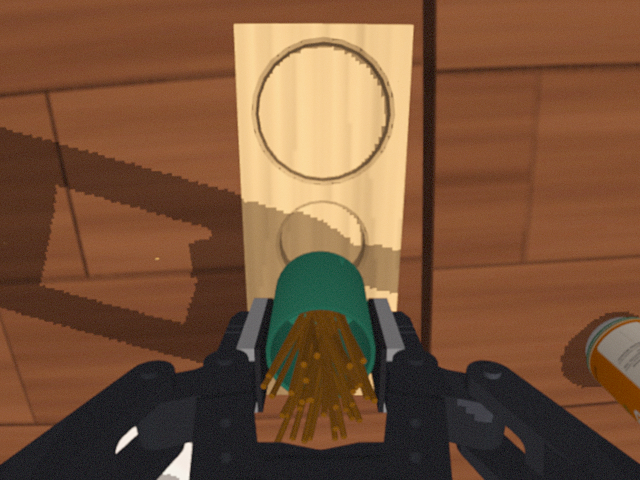

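```bash
python3 -m inch '0.025 0.0001 0.0011 0.02 0 0 0;0.025 0 0 0.02 0 0 0;0.025 0 0 0.02 0 0 0;0.025 0 0 0.008 0 0 0;0.025 0 0 0 0 0 0' | grep -E "eef|wrist"
python3 -m inch '0.025 0 0 0.004 0 0 0;0.025 0 0 0.002 0 0 0;0.025 0 0 0 0 0 0;0.025 0 0 0 0 0 0' | grep -E "eef|wrist"
python3 -m inch '0.025 0 0 0.003 0 0 0;0.025 0 0 0 0 0 0;0.025 0 0 0 0 0 0' | grep -E "eef|wrist"
```

```text
eef_pos: [0.4599, -0.1587, 0.055]
wrist_force: [0.1, 0.2, -1.0]
eef_pos: [0.4605, -0.1595, 0.0514]
wrist_force: [1.0, 0.1, -1.1]
eef_pos: [0.4599, -0.1593, 0.048]
wrist_force: [0.4, 0.4, 0.1]
```

```bash
python3 -m inch '0.025 0 0 0.003 0 0 0;0.025 0 0 0 0 0 0;0.025 0 0 0 0 0 0' | grep -E "eef|wrist"
python3 -m inch '0.025 0 0 0.002 0 0 0;0.025 0 0 0 0 0 0;0.025 0 0 0 0 0 0' | grep -E "eef|wrist"
```

```text
eef_pos: [0.4597, -0.1592, 0.0447]
wrist_force: [0.3, 0.8, -0.7]
eef_pos: [0.46, -0.1593, 0.0433]
wrist_force: [-1.2, -0.1, 5.8]
```

```bash
python3 -m inch '0.055 0 0 0 0 0 0;0.06 0 0 0 0 0 0;0.06 0 0 0 0 0 0;0.06 0 0 -0.02 0 0 0;0.06 0 0 -0.03 0 0 0' | grep -E "eef|wrist|width"
python3 -m inch '0.06 0 0 -0.03 0 0 0;0.085 0 0 -0.03 0 0 0;0.085 0 0 -0.03 0 0 0' | grep -E "eef|wrist"
python3 -m inch '0.085 0.0266 0.0248 0 0 0 0;0.085 0.0266 0.0248 0 0 0 0;0.085 0.0266 0.0248 0 0 0 0;0.085 0.0266 0.0248 0 0 0 0;0.085 0.0266 0.0248 0 0 0 0' >/dev/null
python3 -m inch '0.085 0.0266 0.0248 0 0 0 0;0.085 0.0266 0.0248 0 0 0 0;0.085 0 0 0 0 0 0;0.085 0 0 0 0 0 0'|grep eef
python3 go.py .643 .016 .045 -.0625
python3 wr.py w11 salt_shaker
```

```text
eef_pos: [0.4575, -0.1583, 0.0908]
wrist_force: [0.1, 0.0, 0.0]
width: 0.0601
eef_pos: [0.4595, -0.1591, 0.1839]
wrist_force: [-0.0, -0.3, -1.3]
eef_pos: [0.6451, 0.018, 0.1819]
psi -0.056 tilt 0.001 tcp [0.6451 0.018  0.1819] t 26.3 | tool d [-0.0021 -0.0019  0.1369] rows 3.3 rz 0.006
salt_shaker (np.int64(286), np.int64(350), np.int64(195), np.int64(275)) [0.6435 0.0202] 0.24
```

View pics/w11.png

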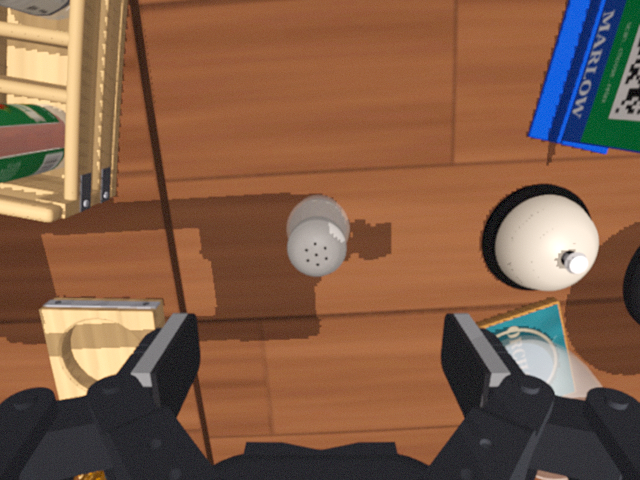

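Run:
```python
from h import *
p=optics.camera_params("wrist")
print(onz(p,(317,247),.088)-0,onz(p,(318,195),0)-[0,.022,0])
for q in ([.643,.017,0],[.643,.017,.088],[.643,.017,.07]): print(proj(p,q))
```

```text
[0.64078429 0.01789721 0.088     ] [0.64146434 0.00761753 0.        ]
[321.01974947 211.26390493]
[321.06003163 248.30571744]
[321.04969383 238.72505456]
```

```bash
python3 -m inch '0.07 -0.0032 -0.0029 0.03 0 0 0;0.07 0 0 0.03 0 0 0;0.07 0 0 0.035 0 0 0;0.07 0 0 0.03 0 0 0;0.07 0 0 0.012 0 0 0' |grep -E "eef|wrist"
python3 -m inch '0.07 0 0 0 0 0 0;0.07 0 0 0 0 0 0;0.03 0 0 0 0 0 0;0.03 0 0 0 0 0 0;0.03 0 0 0 0 0 0' 25  |grep -E "eef|wrist|width"
python3 -m inch '0.03 0 0 0 0 0 0;0.03 0 0 0 0 0 0;0.03 0 0 0 0 0 0;0.03 0 0 0 0 0 0'
python3 -m inch '0.03 0 0 -0.01 0 0 0;0.03 0 0 -0.02 0 0 0;0.03 0 0 -0.025 0 0 0;0.03 0 0 -0.035 0 0 0;0.03 0 0 -0.03 0 0 0' 
python3 go.py .4566 -.225 .165 -.0625
```

```text
eef_pos: [0.6365, 0.012, 0.0419]
wrist_force: [-1.8, -0.7, -0.6]
eef_pos: [0.6428, 0.0131, 0.0484]
wrist_force: [-0.8, 0.0, 4.7]
width: 0.0389
time_s: 27.58
eef_pos: [0.6428, 0.0131, 0.0484]
orientation: [0.002, 0.728, 0.686, 0.001]
wrist_force: [-0.2, -0.5, 6.4]
width: 0.0391
gripper_force: 25.0
time_s: 28.0
eef_pos: [0.6407, 0.0135, 0.168]
orientation: [-0.0, 0.728, 0.686, 0.0]
wrist_force: [1.3, -0.7, -1.4]
width: 0.0387
gripper_force: 25.3
psi -0.059 tilt 0.000 tcp [0.6407 0.0135 0.168 ] t 28.0 | tool d [-0.249  -0.1698  0.003 ] rows 7.2 rz 0.004
```

```bash
python3 -m inch '0.03 -0.0311 -0.0212 0 0 0 0;0.03 -0.0311 -0.0212 0 0 0 0;0.03 -0.0311 -0.0212 0 0 0 0;0.03 -0.0311 -0.0212 0 0 0 0;0.03 -0.0311 -0.0212 0 0 0 0' >/dev/null
python3 -m inch '0.03 -0.0311 -0.0212 0 0 0 0;0.03 -0.0311 -0.0212 0 0 0 0;0.03 -0.0311 -0.0212 0 0 0 0;0.03 0 0 0 0 0 0;0.03 0 0 0 0 0 0' |grep -E "eef|wrist"
python3 go.py .4566 -.225 .0544 -.0625;python3 wr.py w12
```

```text
eef_pos: [0.456, -0.2264, 0.1667]
wrist_force: [-0.1, 0.2, -1.4]
psi -0.063 tilt 0.001 tcp [ 0.456  -0.2264  0.1667] t 28.8 | tool d [0.0015 0.0004 0.1123] rows 2.7 rz -0.001
```

View pics/w12.png

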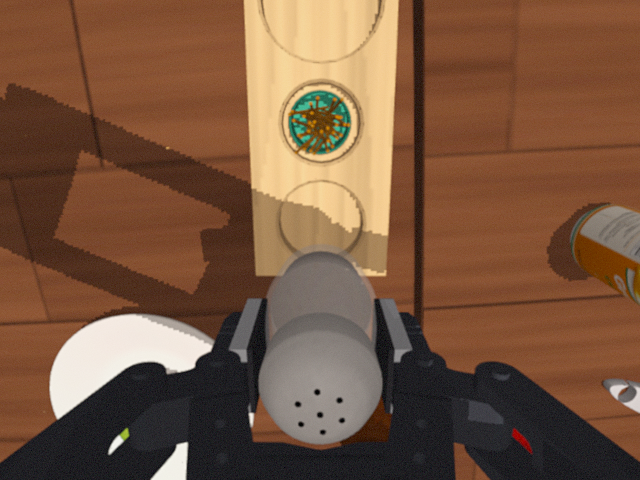

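```bash
python3 - <<'E'
from h import *
p=optics.camera_params("wrist")
for z in (.2,.207): print(onz(p,(320,383),z))
E
python3 -m inch '0.03 0.0015 0.0004 0.025 0 0 0;0.03 0 0 0.025 0 0 0;0.03 0 0 0.025 0 0 0;0.03 0 0 0.015 0 0 0;0.03 0 0 0 0 0 0' | grep -E "eef|wrist"
```

```text
[ 0.45672022 -0.22005372  0.2       ]
[ 0.45702275 -0.21493409  0.207     ]
eef_pos: [0.4566, -0.2209, 0.0732]
wrist_force: [-0.5, -0.4, -0.7]
```

```bash
python3 -m inch '0.03 -0.0045 0 0 0 0 0;0.03 0 0 0 0 0 0;0.03 0 0 0.004 0 0 0;0.03 0 0 0 0 0 0;0.03 0 0 0 0 0 0' | grep -E "eef|wrist"
python3 -m inch '0.03 0 0 0.004 0 0 0;0.03 0 0 0 0 0 0;0.03 0 0 0 0 0 0' | grep -E "eef|wrist"
python3 -m inch '0.03 0 0 0.004 0 0 0;0.03 0 0 0 0 0 0;0.03 0 0 0 0 0 0' | grep -E "eef|wrist"
```

```text
eef_pos: [0.4578, -0.2282, 0.0725]
wrist_force: [0.1, 1.3, -1.6]
eef_pos: [0.4571, -0.228, 0.0677]
wrist_force: [1.0, 0.0, -1.0]
eef_pos: [0.4571, -0.2279, 0.0635]
wrist_force: [0.6, 0.6, -0.9]
```

```bash
python3 -m inch '0.03 0 0 0.004 0 0 0;0.03 0 0 0 0 0 0;0.03 0 0 0 0 0 0' | grep -E "eef|wrist"
python3 -m inch '0.03 0 0 0.003 0 0 0;0.03 0 0 0 0 0 0;0.03 0 0 0 0 0 0' | grep -E "eef|wrist"
python3 -m inch '0.03 0 0 0.002 0 0 0;0.03 0 0 0 0 0 0;0.03 0 0 0 0 0 0' | grep -E "eef|wrist"
```

```text
eef_pos: [0.4571, -0.2279, 0.0595]
wrist_force: [0.4, 0.8, -1.5]
eef_pos: [0.4572, -0.2279, 0.0566]
wrist_force: [0.3, 0.2, -1.1]
eef_pos: [0.4573, -0.228, 0.0547]
wrist_force: [0.1, 0.2, -0.3]
```

```bash
python3 -m inch '0.03 0 0 0.0015 0 0 0;0.03 0 0 0 0 0 0;0.03 0 0 0 0 0 0' | grep -E "eef|wrist"
```

```text
eef_pos: [0.4574, -0.2281, 0.0544]
wrist_force: [-3.2, 1.3, 8.6]
```

```bash
python3 -m inch '0.055 0 0 0 0 0 0;0.065 0 0 0 0 0 0;0.065 0 0 0 0 0 0;0.065 0 0 -0.02 0 0 0;0.065 0 0 -0.03 0 0 0' | grep -E "eef|wrist|width"
python3 -m inch '0.065 0 0 -0.035 0 0 0;0.085 0 0 -0.035 0 0 0;0.085 0 0 -0.035 0 0 0;0.085 0 0 -0.035 0 0 0' | grep -E "eef|wrist"
python3 -m inch '0.085 -0.0368 0.0085 0 0 0 0;0.085 -0.0368 0.0085 0 0 0 0;0.085 -0.0368 0.0085 0 0 0 0;0.085 -0.0368 0.0085 0 0 0 0' >/dev/null
python3 -m inch '0.085 0 0 0 0 0 -0.12;0.085 0 0 0 0 0 -0.12;0.085 0 0 0 0 0 -0.12;0.085 0 0 0 0 0 -0.12;0.085 0 0 0 0 0 -0.12' >/dev/null
python3 -m inch '0.085 0 0 0 0 0 -0.12;0.085 0 0 0 0 0 -0.12;0.085 0 0 0 0 0 0;0.085 0 0 0 0 0 0'|grep eef
python3 go.py .482 -.377 .115 .78
python3 wr.py w13 pepper_mill
```

```text
eef_pos: [0.4551, -0.2267, 0.1011]
wrist_force: [0.4, -0.0, 0.1]
width: 0.0648
eef_pos: [0.4569, -0.2278, 0.2448]
wrist_force: [0.9, -0.4, -1.4]
eef_pos: [0.4825, -0.3769, 0.2429]
psi 0.778 tilt 0.001 tcp [ 0.4825 -0.3769  0.2429] t 33.0 | tool d [ 0.0002 -0.0004  0.1279] rows 3.1 rz -0.002
pepper_mill (np.int64(196), np.int64(285), np.int64(249), np.int64(392)) [ 0.4928 -0.4742] 0.071
```

View pics/w13.png

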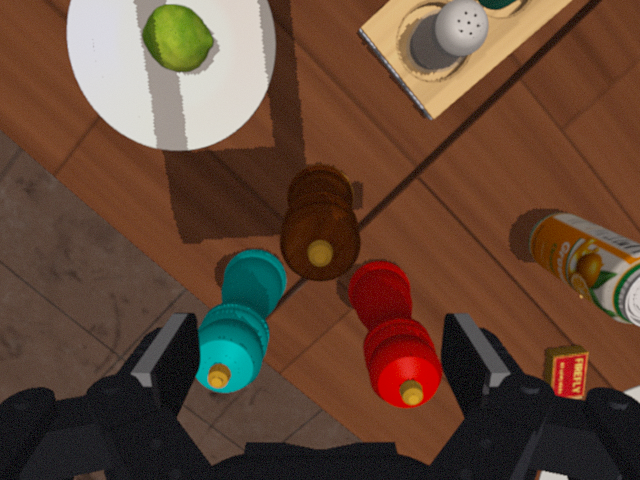

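Run:
```python
from h import *
p=optics.camera_params("wrist");im=optics.camera("wrist")
print(onz(p,(320,254),.161))
for d in optics.outline_of("wrist","pepper_mill"):
    m=d["mask"];r,g,b=im[m].mean(0);a=np.mean(np.nonzero(m)[::-1],axis=1)
    if g<60 and r<110: print(a,(r,g,b),fit("pepper_mill",np.array([.482,-.377,0]),[(p,m)]))
```

```text
[ 0.48090897 -0.37566557  0.161     ]
[320.37654653 223.88286713] (np.float64(63.73480365788058), np.float64(29.81764389456697), np.float64(7.506320602474449)) (array([ 0.48223422, -0.37671039, -0.00625565]), np.float64(0.00584392761811614))
[495.79919679   3.3935743 ] (np.float64(25.847389558232933), np.float64(58.0722891566265), np.float64(44.01204819277108)) (array([ 0.30150617, -0.10844033, -0.35020576]), np.float64(0.8922926783561707))
```

Mill confirmed at (.482, −.377), directly below. Descend and grip.

```bash
python3 -m inch '0.085 0 0 0.03 0 0 0;0.085 0 0 0.035 0 0 0;0.085 0 0 0.035 0 0 0;0.085 0 0 0.026 0 0 0;0.085 0 0 0 0 0 0' |grep -E "eef|wrist"
python3 -m inch '0.085 0 0 0 0 0 0;0.035 0 0 0 0 0 0;0.035 0 0 0 0 0 0;0.035 0 0 0 0 0 0;0.035 0 0 0 0 0 0' 35  |grep -E "eef|wrist|width"
python3 -m inch '0.035 0 0 0 0 0 0;0.035 0 0 0 0 0 0;0.035 0 0 0 0 0 0;0.035 0 0 0 0 0 0'
python3 -m inch '0.035 0 0 -0.015 0 0 0;0.035 0 0 -0.025 0 0 0;0.035 0 0 -0.035 0 0 0;0.035 0 0 -0.035 0 0 0;0.035 0 0 -0.02 0 0 0' 
python3 go.py .4652 -.0868 .25 .78
```

```text
eef_pos: [0.4792, -0.374, 0.1116]
wrist_force: [-0.9, 0.7, -0.6]
eef_pos: [0.4839, -0.3782, 0.1199]
wrist_force: [-0.4, 0.3, 5.2]
width: 0.0469
time_s: 34.42
eef_pos: [0.4838, -0.3782, 0.1199]
orientation: [0.002, 0.385, 0.923, -0.001]
wrist_force: [-0.6, -0.4, 7.3]
width: 0.0468
gripper_force: 36.1
time_s: 34.83
eef_pos: [0.4836, -0.3779, 0.2519]
orientation: [0.003, 0.385, 0.923, -0.001]
wrist_force: [0.4, 0.2, -1.9]
width: 0.0465
gripper_force: 37.2
psi 0.781 tilt 0.006 tcp [ 0.4836 -0.3779  0.2519] t 34.8 | tool d [0.2197 0.1918 0.0007] rows 7.0 rz 0.001
```

```bash
python3 -m inch '0.035 0.0275 0.024 0 0 0 0;0.035 0.0275 0.024 0 0 0 0;0.035 0.0275 0.024 0 0 0 0;0.035 0.0275 0.024 0 0 0 0;0.035 0.0275 0.024 0 0 0 0' >/dev/null
python3 -m inch '0.035 0.0275 0.024 0 0 0 0;0.035 0.0275 0.024 0 0 0 0;0.035 0.0275 0.024 0 0 0 0;0.035 0 0 0 0 0 0;0.035 0 0 0 0 0 0' |grep -E "eef|wrist"
python3 go.py .4652 -.0868 .1259 .78
```

```text
eef_pos: [0.4634, -0.0836, 0.2479]
wrist_force: [-0.0, 0.3, -3.2]
psi 0.785 tilt 0.001 tcp [ 0.4634 -0.0836  0.2479] t 35.7 | tool d [-0.0035 -0.001   0.122 ] rows 2.9 rz 0.005
```

```bash
python3 -m inch '0.035 -0.0035 -0.001 0.02 0 0 0;0.035 0 0 0.03 0 0 0;0.035 0 0 0.03 0 0 0;0.035 0 0 0.02 0 0 0;0.035 0 0 0 0 0 0' | grep -E "eef|wrist"
python3 -m inch '0.035 0 0 0.004 0 0 0;0.035 0 0 0 0 0 0;0.035 0 0 0.004 0 0 0;0.035 0 0 0 0 0 0;0.035 0 0 0 0 0 0' | grep -E "eef|wrist"
python3 -m inch '0.035 0 0 0.005 0 0 0;0.035 0 0 0 0 0 0;0.035 0 0 0 0 0 0' | grep -E "eef|wrist"
```

```text
eef_pos: [0.4628, -0.0892, 0.1438]
wrist_force: [-0.9, -0.1, -2.5]
eef_pos: [0.4665, -0.0891, 0.1402]
wrist_force: [-0.3, 1.1, -2.1]
eef_pos: [0.4656, -0.0887, 0.1342]
wrist_force: [0.2, -0.7, -1.8]
```

```bash
python3 -m inch '0.035 0 0 0.004 0 0 0;0.035 0 0 0 0 0 0;0.035 0 0 0 0 0 0' | grep -E "eef|wrist"
python3 -m inch '0.035 0 0 0.0035 0 0 0;0.035 0 0 0 0 0 0;0.035 0 0 0 0 0 0' | grep -E "eef|wrist"
python3 -m inch '0.035 0 0 0.0015 0 0 0;0.035 0 0 0 0 0 0;0.035 0 0 0 0 0 0' | grep -E "eef|wrist"
```

```text
eef_pos: [0.4656, -0.0887, 0.13]
wrist_force: [-0.9, -0.6, -2.2]
eef_pos: [0.4663, -0.0889, 0.1274]
wrist_force: [-1.2, -1.1, 4.8]
eef_pos: [0.4667, -0.0891, 0.1274]
wrist_force: [-3.4, 1.5, 16.7]
```

```bash
python3 -m inch '0.035 0 0 -0.0015 0 0 0;0.06 0 0 0 0 0 0;0.065 0 0 0 0 0 0;0.085 0 0 0 0 0 0;0.085 0 0 0 0 0 0' | grep -E "eef|wrist|width"
python3 -m inch '0.085 0 0 -0.02 0 0 0;0.085 0 0 -0.035 0 0 0;0.085 0 0 -0.035 0 0 0;0.085 0 0 -0.035 0 0 0;0.085 0 0 -0.03 0 0 0' | grep -E "eef|wrist"
python3 -m inch '0.085 -0.035 0 0 0 0 0;0.085 -0.035 0 0 0 0 0;0.085 -0.035 0 0 0 0 0;0.085 0 0 0 0 0 0;0.085 0 0 0 0 0 0'|grep eef
python3 - <<'E'
from h import *
p={c:optics.camera_params(c) for c in("scene","top","wrist")};im={c:optics.camera(c) for c in p}
for c in im: save(im[c],c+"_end.png")
a=cv2.resize(im["scene"][110:360,190:450],(400,385));b=cv2.resize(im["top"][190:320,140:410],(800,385)) 
save(np.hstack([a,cv2.resize(b,(400,385))]),"end.png")
for n in ("brown_sauce","chilli_sauce","salt_shaker","toothpicks"):
  for c in ("top","scene"):
    L=optics.outline_of(c,n)
    if L:
        m=L[0]["mask"]; q0=np.r_[onz(p[c],np.mean(np.nonzero(m)[::-1],axis=1),.06)[:2],0]
        T=[(p[c],m)]; r=minimize(lambda u:((sil(p[c],n,[u[0],u[1],.005])-cv2.GaussianBlur(cv2.resize(m.astype(np.float32),(1280,960)),(0,0),2))**2).sum()/m.sum(),q0[:2],method="Nelder-Mead",options=dict(xatol=5e-4,fatol=1e-3)); print(n,c,np.round(r.x,3),round(r.fun,2))
E
```

```text
eef_pos: [0.4658, -0.0887, 0.1265]
wrist_force: [-0.7, 0.0, 0.8]
width: 0.0847
eef_pos: [0.466, -0.0888, 0.2838]
wrist_force: [0.3, -0.2, -0.5]
eef_pos: [0.5407, -0.1645, 0.2808]
brown_sauce top [0.483 0.195] 0.02
brown_sauce scene [0.493 0.226] 2.33
chilli_sauce top [0.459 0.09 ] 0.02
chilli_sauce scene [0.42 0.36] 5.38
salt_shaker scene [ 0.458 -0.227] 0.4
toothpicks scene [ 0.46  -0.155] 1.02
```

View pics/end.png

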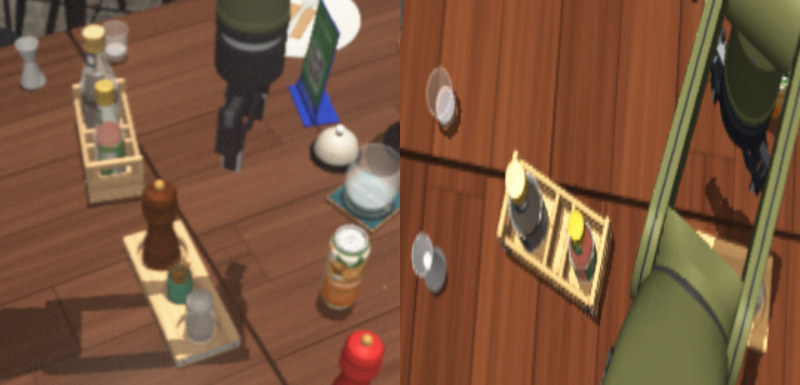

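The end picture shows both bottles upright in their bays, crate at (105,140). The mill (160,225), pot (180,283) and salt (200,315) are upright in their wells. The can, jigger and shot glass haven't moved.

```bash
python3 -c "
from station import manip,monitor
print(monitor.read_state()['time_s']); print(manip.sign_off())"
```

```text
39.3
the job is handed in; nothing more can be done
None
```

All five condiments stand upright, each set down and released in its own bay or well, with nothing knocked over; I handed the job in at 39.3 s.

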